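Sweep the blind plugs into the parking slot

TASK

Tidy up the three loose steel blind plugs: with the fingertips, push them along the table, one after another, through the narrow gate of the low dark steel fence until all three stand upright inside the slot, wholly past the gate. Only push them; do not pick them up or lift them and do not knock them over, and leave the other things on the table where they are.

Things in the scene. Friction and masses are not known exactly. Their poses are not given: they have to be found in the camera images.
- slot: low dark steel fence fixed to the table, walls 9 mm high, no floor. Origin: on the table at the gate's centre; x points through the gate into the slot, y across it, z up. Gate 38 mm clear, between round posts of 10 mm diameter at x = 0, y = +-24 mm. Inside, the slot is 44 mm wide, rails 6 mm thick. Two 6 mm thick wings flare from the posts to x = -37 mm, y = +-50 mm as a funnel
- slot_end (a point): point on the table at the middle of the slot's closed far end (inner face of the end stop), 135 mm behind the gate; axes as the fence
- blind_plug_1: loose stainless-steel blind plug standing upright on the table: round body 28 mm across and 17 mm high, on it a narrower round head 16 mm across, 29 mm high in all; 55 g nominal. Origin: centre of its underside, z up its axis
- blind_plug_2: loose stainless-steel blind plug standing upright on the table: round body 25 mm across and 16 mm high, on it a narrower round head 16 mm across, 29 mm high in all; 55 g nominal. Origin: centre of its underside, z up its axis
- blind_plug_3: loose stainless-steel blind plug standing upright on the table: round body 31 mm across and 17 mm high, on it a narrower round head 18 mm across, 29 mm high in all; 55 g nominal. Origin: centre of its underside, z up its axis
- petri_dish: bystander: round petri dish, 60 mm across, 15 mm high, lying; origin at the centre of its underside
- hex_key: bystander: L-shaped hex key lying flat, 86 mm long (its y), 30 mm wide (x), 7 mm high; origin at the centre of its underside
- tape_roll: bystander: roll of tape lying flat, 92 mm across, 25 mm high; origin at the centre of its underside
- screwdriver: bystander: screwdriver lying along its y, 194 mm long, 25 mm wide, 22 mm high; origin at the centre of its underside
- tweezers: bystander: tweezers lying along their y, 127 mm long, 12 mm wide, 8 mm high; origin at the centre of the underside
- spanner: bystander: spanner lying along its y, 164 mm long, 27 mm wide, 5 mm high; origin at the centre of its underside

How it is judged:
By the outcome, as a careful person would: the job done as asked, in the order asked, and still so for the second after the job is handed in, with the robot touching nothing.
It also fails if it takes over 69 s, if anything falls off the work surface, if the arm or the gripper's body presses on something with over 40 N, if the wrist force passes 120 N, or if a joint passes its speed limit or range.

ROBOT

A 7-joint arm with a two-finger parallel gripper is mounted at the origin on a cart in front of the work surface, level with it; the furniture and walls round the work are solid. World frame = base frame: x ahead of the robot, y to its left, z up, the work surface at z = 0. Lengths are in m, angles in rad, forces in N, time in s.
With the tool pointing down it reaches from about 0.35 to 0.9 m from the base axis. Payload 7.2 kg.
Tool frame: the origin (TCP) lies midway between the tips of the shut fingers; the grasp point (between the pads) lies 19 mm behind it; z points along the fingers, y is the line along which they close (so a half turn about z gives the same grasp; the last joint's range is limited). The gripper opens to 85 mm and grips with 20 to 120 N. Pads are 22 mm wide; open, the fingers measure 114 mm over their backs; the gripper's body (76 mm by 85 mm) begins 54 mm behind the grasp point. The pads swing forward as they close: fully open they stand 13 mm farther back than shut.
Start: joints at [-1.299, 0.411, -0.013, 1.596, 0.006, 1.134, -0.082], TCP at [0.208, 0.589, 0.192] pointing down, gripper open.
Joint ranges: [-2.95, 2.95], [-0.29, 1.99], [-1.47, 1.44], [0.14, 2.54], [-1.03, 4.17], [0.13, 1.85], [-2.86, 2.86]. Speed limits (rad/s): [2.39, 2.39, 3.01, 3.01, 3.14, 3.14, 3.14].

INTERFACE

Orientations are given as a unit quaternion [x, y, z, w].
In Python, from rig import readout, cams, env gives the robot as it stands.
- The arm moves only by the tool play_rows, never from a script. Its argument "targets" is a list that holds one entry, the list of rows, each a list of 7 numbers: the turn, a rotation vector about the world's x, y, z in degrees, then the shift along the world's x, y, z in m, then the finger opening in m, from 0 to 0.0854. A call has 1 to 8 rows; each row shifts and turns the commanded pose from where the row before left it; what a row does not reach is not made up. A row lasts 1/8 s, in which the tool goes at most 62.5 mm and 10.7 degrees, less where a joint would pass 70% of its speed; a pose out of reach is approached as far as the arm can. A call is refused whole if a number of a shift passes 0.0625 or a number of a turn 10.7, either way. A call with a gripper value outside its range is refused whole. The fingers move at their own pace and stop on an object; the grip force is fixed at half the most. Time passes only in rows, so rows that do not move let the fingers close. It gives the time, the measured TCP pose, the force, the opening and the grip force at its end, in the units of the state.
- readout.get_obs(): the state, without advancing time (a new reading comes with each control period).
- cams.get_image(name): name is "scene" or "top" or "wrist"; returns the picture (400x640x3 uint8, blue, green, red); there is no depth.
- cams.camera_params(name): a dict with "camera_matrix" (3x3 intrinsics, pixels), "R" (3x3) and "t" (3): a world point X has camera coordinates R X + t. Camera axes: x right, y down, z forward; pixel columns grow to the right and rows downward; lengths in m; the calibration is good to about 2 mm. The wrist camera is an equidistant fisheye: a pixel r from the principal point sees the ray r / f radians off the axis. A picture is of the moment at which its call begins: read the wrist's pose just before it. camera_params takes no time and is no camera call; for the wrist camera it gives the pose at the moment of the call.
- env.close_job(): hands the job in; it is judged then, once.
The state is a dict: "t": time; "q": joint angles; "dq": joint speeds; "effort": joint torques, N m; "ee_pos": TCP position; "orientation": TCP orientation; "ft_force": force on the tool from outside, world axes, zero at the start; "wrist_torque": the same for the moment, N m; "finger_gap": finger opening in m; "gripper_force": force on a finger pad.
Only numpy, scipy, OpenCV 4.12 (cv2) and the standard library are available. Lean on these libraries where they do the work, as an engineer would, in place of code of your own. Each camera call takes 0.05 s, during which the arm holds its last target. There are 200 camera calls.

## Working session

There is one attempt and no reset: what is moved stays moved. The work goes in short steps, Python scripts to look and compute and a tool call to move; the robot and the scene stay as the last step left them, time stands still between calls to the robot, and variables do not carry over. Pictures are saved under pics/ and viewed, at most 10 in all, crops included, and the job is handed in when it is done.

Besides the shell and the picture viewer there is one more tool, called as name(argument=value, ...) on one line, values as JSON. play_rows: Moves the arm, as the interface text tells. Its arguments: {"type":"object","properties":{"targets":{"type":"array"}},"required":["targets"]}

```bash
mkdir -p pics; python3 - <<'E'
from rig import readout,cams
import cv2
o=readout.get_obs();print({k:o[k] for k in('t','ee_pos','orientation','finger_gap')})
for n in('top','scene'):
    cv2.imwrite(f'pics/{n}0.png',cams.get_image(n));p=cams.camera_params(n);print(n,p)
E
```

```text
{'t': 0.0, 'ee_pos': array([0.20817451, 0.58872524, 0.19166129]), 'orientation': array([ 1.69078037e-01,  9.85602347e-01, -7.89269810e-04, -9.08292309e-05]), 'finger_gap': 0.0856905907686347}
top {'camera_matrix': array([[507.87771586,   0.        , 313.14832287],
       [  0.        , 507.87771586, 200.4519435 ],
       [  0.        ,   0.        ,   1.        ]]), 'R': array([[ 0.00858453, -0.99991404,  0.00991084],
       [-0.99773049, -0.00922688, -0.06669889],
       [ 0.0667846 , -0.00931577, -0.99772393]]), 't': array([0.14650425, 0.50444949, 1.25672049])}
scene {'camera_matrix': array([[381.57112667,   0.        , 322.90733467],
       [  0.        , 381.57112667, 200.37870464],
       [  0.        ,   0.        ,   1.        ]]), 'R': array([[-0.71111676, -0.7029218 , -0.01462498],
       [-0.29158684,  0.31378682, -0.90361216],
       [ 0.63975782, -0.63830931, -0.42810182]]), 't': array([0.48288883, 0.13424482, 0.8515112 ])}
```

View pics/top0.png

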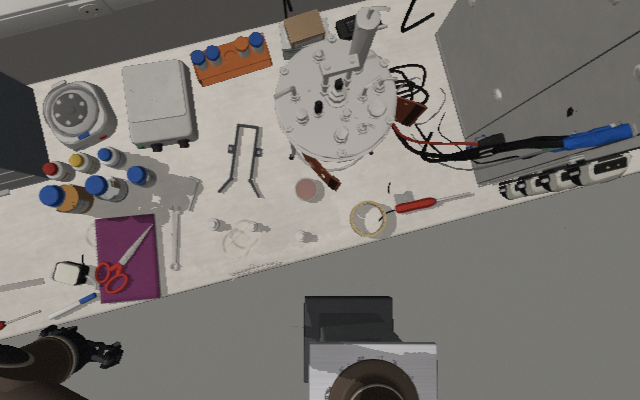

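View pics/scene0.png

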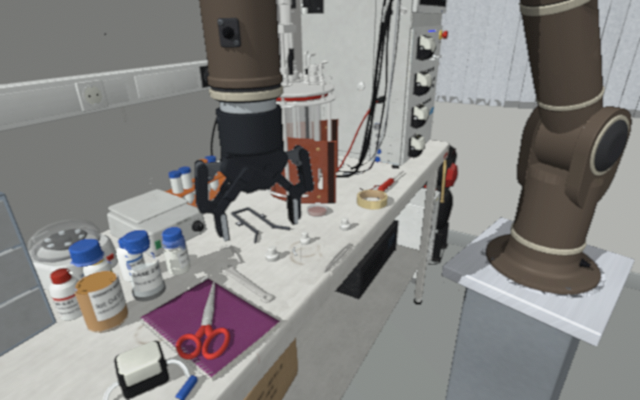

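```bash
python3 - <<'E'
import cv2
a=cv2.imread('pics/top0.png')[115:285,160:345]
cv2.imwrite('pics/c1.png',cv2.resize(a,None,fx=3.5,fy=3.5,interpolation=cv2.INTER_CUBIC)[:, :648])
b=cv2.imread('pics/scene0.png')[190:310,210:390]
cv2.imwrite('pics/c2.png',cv2.resize(b,None,fx=4.4,fy=4.4,interpolation=cv2.INTER_CUBIC))
E
```

```text
(no output)
```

View pics/c1.png

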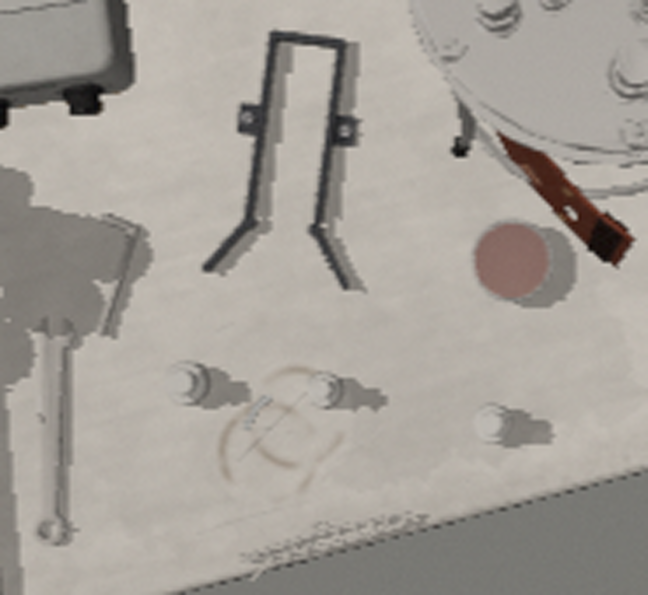

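View pics/c2.png

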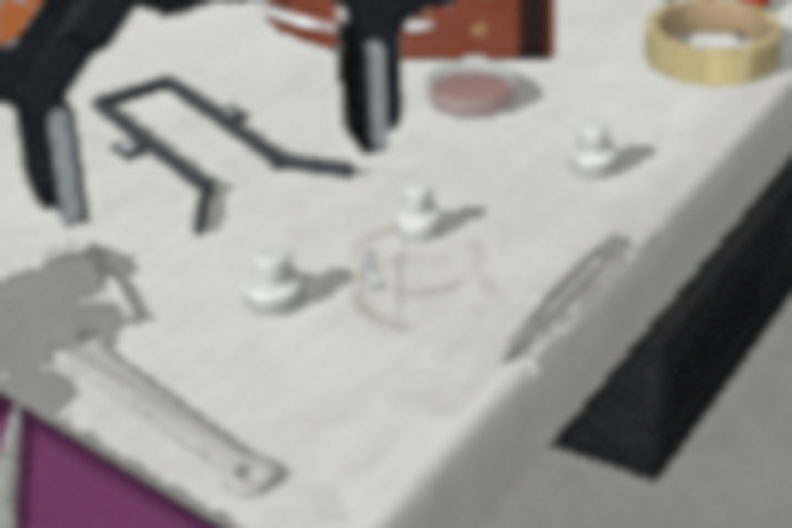

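```bash
cat > h.py <<'E'
import cv2,numpy as np
def ray(P,uv,z,fish=False):
    K,R,t=P['camera_matrix'],P['R'],P['t']
    uv=np.atleast_2d(np.asarray(uv,float))
    a=(uv-[K[0,2],K[1,2]])/[K[0,0],K[1,1]]
    if fish:
        r=np.linalg.norm(a,axis=1,keepdims=True);d=np.c_[a*np.sinc(r/np.pi)**1,np.cos(r)]
    else: d=np.c_[a,np.ones(len(a))]
    d=d@R; c=-R.T@t
    return c+d*((z-c[2])/d[:,2])[:,None]
def proj(P,X):
    K=P['camera_matrix'];p=K@(P['R']@np.asarray(X,float)+P['t']);return p[:2]/p[2]
E
python3 - <<'E'
from h import *
from rig import cams
P=cams.camera_params('top');S=cams.camera_params('scene')
print('cam',-P['R'].T@P['t'])
im=cv2.imread('pics/top0.png');g=cv2.cvtColor(im,cv2.COLOR_BGR2GRAY)
m=np.zeros_like(g);m[120:200,212:266]=g[120:200,212:266]<85
n,l,s,c=cv2.connectedComponentsWithStats(m);k=1+np.argmax(s[1:,4]);print(s[k])
ys,xs=np.where(l==k)
X=ray(P,np.c_[xs,ys],0.007)[:,:2]
np.save('fence.npy',X)
# split: direction by minAreaRect-like: end stop rows
x0=X[:,0]; print(X.min(0),X.max(0))
# rails: x in the far part
e=X[:,0].max()
sel=(X[:,0]<e-0.025)&(X[:,0]>e-0.125)
Y=X[sel];u=np.array([1,-.13]);u/=np.linalg.norm(u);lat=Y@[-u[1],u[0]]
mid=(lat.min()+lat.max())/2
for side in(lat>mid,lat<=mid):
    q=Y[side].astype(np.float32)
    v=cv2.fitLine(q,cv2.DIST_HUBER,0,.001,.001).ravel();v[:2]*=np.sign(v[0]);print('rail',v,np.degrees(np.arctan2(v[1],v[0])))
# heads
for (a,b) in((213,224),(252,226),(301,236)):
    w=g[b-9:b+10,a-9:a+10];mm=(w>205).astype(np.uint8);yy,xx=np.where(mm)
    print(mm.sum(),xx.mean()+a-9,yy.mean()+b-9,w.max(), ray(P,[(xx.mean()+a-9,yy.mean()+b-9)],.027).round(4))
# scene crop base centres -> plane
for h in((271,265),(417,196),(594,135)): print('scene head', ray(S,[(210+h[0]/4.4,190+h[1]/4.4)],.025).round(4))
E
```

```text
cam [0.41811738 0.16285346 1.28605434]
[218 124  44  73 434]
[0.51370328 0.28438927] [0.69709676 0.3911406 ]
rail [ 0.99404365 -0.10898269  0.60944045  0.35470355] -6.256675
rail [ 0.99103564 -0.1335977   0.6186966   0.30142894] -7.6775393
0 nan nan 185 [[nan nan nan]]
0 nan nan 186 [[nan nan nan]]
0 nan nan 186 [[nan nan nan]]
scene head [[0.4373 0.4085 0.025 ]]
scene head [[0.4337 0.3099 0.025 ]]
scene head [[0.4097 0.1912 0.025 ]]<stdin>:24: RuntimeWarning: Mean of empty slice.
  ret = ret.dtype.type(ret / rcount)
```

play_rows(targets=[[[0,0,2.1,0.04,-0.043,0.012,0.012],[0,0,2.1,0.04,-0.043,0.012,0.012],[0,0,2.1,0.04,-0.043,0.012,0.012],[0,0,2.1,0.04,-0.043,0.012,0.012],[0,0,2.1,0.04,-0.043,0.012,0.012],[0,0,2.0,0.04,-0.043,0.012,0.012],[0,0,0,0,0,0,0.012],[0,0,0,0,0,0,0.012]]])

```text
t: 1.1
ee_pos: [0.4479, 0.3314, 0.2641]
orientation: [0.061, 0.998, -0.0, -0.0]
ft_force: [-0.9, 0.1, -0.0]
finger_gap: 0.0121
gripper_force: 0.0
```

```bash
python3 - <<'E'
from rig import readout,cams
import cv2,pickle
o=readout.get_obs();print({k:o[k] for k in('t','ee_pos','orientation','finger_gap')})
P=cams.camera_params('wrist');im=cams.get_image('wrist');pickle.dump(P,open('w1.pkl','wb'))
cv2.imwrite('pics/w1.png',im);print(P)
E
```

```text
{'t': 1.1, 'ee_pos': array([0.44790818, 0.33138186, 0.26413066]), 'orientation': array([ 6.10735645e-02,  9.98133181e-01, -1.53217373e-05, -4.16059392e-04]), 'finger_gap': 0.012113578871976565}
{'camera_matrix': array([[309.70691629,   0.        , 316.23484261],
       [  0.        , 309.70691629, 195.48232529],
       [  0.        ,   0.        ,   1.        ]]), 'R': array([[ 1.23227274e-01,  9.92378058e-01, -9.10205169e-04],
       [ 9.56802432e-01, -1.18566233e-01,  2.65464037e-01],
       [ 2.63332766e-01, -3.35832961e-02, -9.64120333e-01]]), 't': array([-0.3831072 , -0.44322044,  0.34048946])}
```

View pics/w1.png

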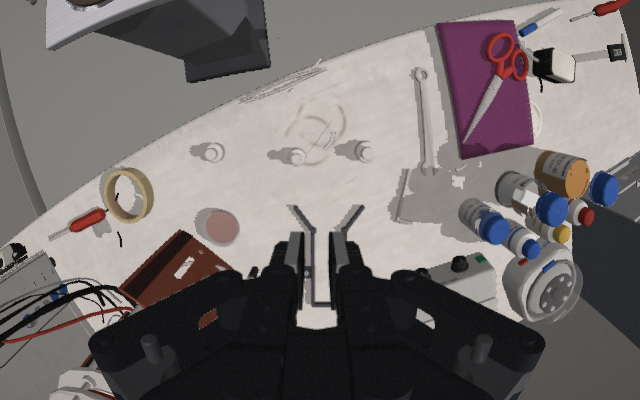

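```bash
python3 - <<'E'
import cv2
a=cv2.imread('pics/w1.png')[135:315,190:390]
cv2.imwrite('pics/w1c.png',cv2.resize(a,None,fx=3.3,fy=3.3,interpolation=cv2.INTER_CUBIC))
E
```

```text
(no output)
```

View pics/w1c.png

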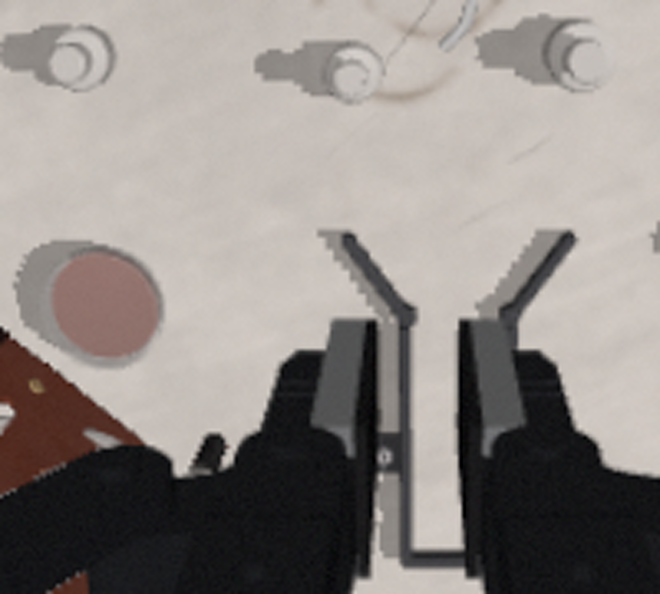

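```bash
python3 - <<'E'
from h import *
import pickle
from rig import cams
P=pickle.load(open('w1.pkl','rb'));T=cams.camera_params('top')
f=lambda u,v,z,:ray(P,[((u+.5)/3.3-.5+190,(v+.5)/3.3-.5+135)],z,True)[0]
g=lambda u,v,z:ray(T,[((u+.5)/3.5-.5+160,(v+.5)/3.5-.5+115)],z)[0]
for n,h,b,tp in(('a',(70,63),(83,57),(493,424)),('b',(353,77),(353,70),(322,389)),('c',(585,62),(576,54),(187,383))):
    print(n,'head',f(*h,.029)[:2].round(4),'body',f(*b,.017)[:2].round(4),'top',g(*tp,.025)[:2].round(4))
px=lambda z:np.linalg.norm(f(400,70,z)-f(401,70,z))
print('mm/crop px',px(.017)*1000)
W=dict(wl=(346,237),wr=(570,237),pl=(407,315),pr=(510,310),endL=(404,565))
for k,v in W.items(): print(k,f(*v,.009)[:2].round(4))
U=dict(wl=(350,286),wr=(208,268),pl=(317,227),pr=(252,223),endL=(345,42),endR=(274,36))
for k,v in U.items(): print('top',k,g(*v,.009)[:2].round(4))
E
```

```text
a head [0.4167 0.185 ] body [0.4161 0.1871] top [0.4145 0.1817]
b head [0.4397 0.3046] body [0.4384 0.304 ] top [0.4382 0.3029]
c head [0.4449 0.4005] body [0.4428 0.3988] top [0.4416 0.3984]
mm/crop px 0.42250927116633363
wl [0.5136 0.2899]
wr [0.5261 0.3899]
pl [0.5543 0.3123]
pr [0.5578 0.3595]
endL [0.6934 0.2928]
top wl [0.5127 0.2858]
top wr [0.5247 0.3881]
top pl [0.5551 0.3102]
top pr [0.5576 0.3571]
top endL [0.6904 0.2922]
top endR [0.6942 0.3438]
```

play_rows(targets=[[[0,0,8.5,-0.0094,-0.0106,-0.05,0.012],[0,0,8.5,-0.0094,-0.0106,-0.05,0.012],[0,0,8.5,-0.0094,-0.0106,-0.05,0.012],[0,0,8.5,-0.0094,-0.0104,-0.05,0.012],[0,0,0,0,0,-0.04,0.012],[0,0,0,0,0,0,0.012]]])

```text
t: 1.9
ee_pos: [0.4076, 0.2886, 0.022]
orientation: [-0.235, 0.972, -0.001, -0.003]
ft_force: [-0.6, -0.1, 0.3]
finger_gap: 0.0123
gripper_force: 0.0
```

```bash
python3 - <<'E'
from rig import readout,cams
import cv2,pickle
o=readout.get_obs();print({k:o[k] for k in('t','ee_pos','orientation','finger_gap')})
im=cams.get_image('wrist')
cv2.imwrite('pics/w2.png',im)
E
```

```text
{'t': 1.9, 'ee_pos': array([0.40759502, 0.28861239, 0.02196399]), 'orientation': array([-0.23484653,  0.97202707, -0.00115639, -0.00302291]), 'finger_gap': 0.012288464052754671}
```

View pics/w2.png

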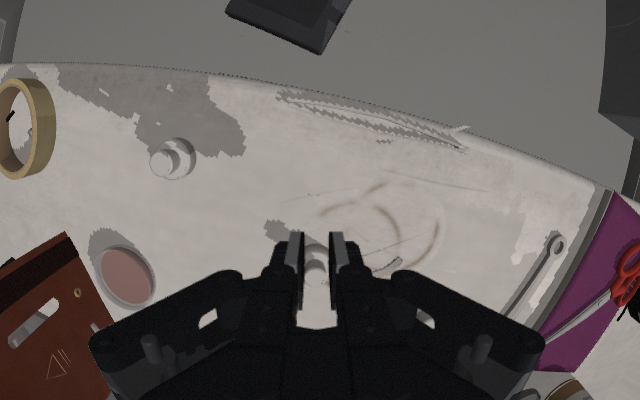

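play_rows(targets=[[[0,0,0,0,0,-0.008,0.012],[0,0,0,0,0,-0.0035,0.012],[0,0,0,0,0,0,0.012]]])

```text
t: 2.33
ee_pos: [0.411, 0.2894, 0.0135]
orientation: [-0.234, 0.972, 0.0, 0.0]
ft_force: [-0.4, 0.0, -0.0]
finger_gap: 0.012
gripper_force: 0.0
```

play_rows(targets=[[[0,0,0,0.0045,0.0023,-0.001,0.012],[0,0,0,0.0045,0.0023,-0.001,0.012],[0,0,0,0.0045,0.0023,0,0.012],[0,0,0,0.0068,0.0035,0,0.012],[0,0,0,0.0068,0.0035,0,0.012],[0,0,0,0.0068,0.0034,0,0.012],[0,0,0,0.0068,0.0034,0,0.012],[0,0,0,0,0,0,0.012]]])

```text
t: 3.32
ee_pos: [0.452, 0.31, 0.011]
orientation: [-0.234, 0.972, 0.0, 0.0]
ft_force: [-0.4, -0.2, -0.1]
finger_gap: 0.0117
gripper_force: 0.0
```

```bash
python3 - <<'E'
from rig import readout,cams
import cv2,numpy as np
im=cams.get_image('wrist');t=cams.get_image('top')
a=cv2.resize(im[180:330,220:420],None,fx=2,fy=2,interpolation=2)
b=cv2.resize(t[150:260,190:330],(400,314),interpolation=2)
cv2.imwrite('pics/v3.png',np.vstack([a,b])[:600])
E
```

```text
(no output)
```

View pics/v3.png

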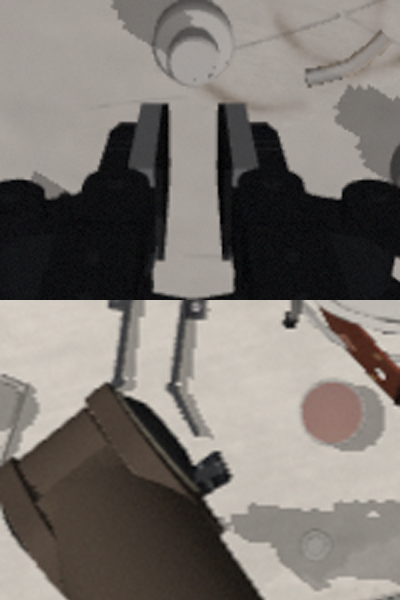

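```bash
python3 - <<'E'
from h import *
from rig import cams,readout
P=cams.camera_params('wrist');o=readout.get_obs();print(o['ee_pos'],-P['R'].T@P['t'])
def fp(X):
    c=P['R']@X+P['t'];r=np.arctan2(np.hypot(*c[:2]),c[2]);K=P['camera_matrix']
    return K[0,2]+K[0,0]*r*c[0]/np.hypot(*c[:2]),K[1,2]+K[0,0]*r*c[1]/np.hypot(*c[:2])
print('tcp px',fp(o['ee_pos']))
print('head',ray(P,[(220+193/2,180+57/2)],.029,True),'body',ray(P,[(220+193/2,180+43/2)],.016,True))
E
```

```text
[0.45122836 0.30964488 0.0108701 ] [0.39171228 0.27861917 0.19229584]
tcp px (np.float64(317.6397951799161), np.float64(222.0541554670448))
head [[0.438441   0.30234599 0.029     ]] body [[0.43827148 0.3022558  0.016     ]]
```

```bash
python3 - <<'E'
from h import *
from rig import cams,readout
P=cams.camera_params('wrist');o=readout.get_obs()
def fp(X):
    c=P['R']@X+P['t'];r=np.arctan2(np.hypot(*c[:2]),c[2]);K=P['camera_matrix']
    return np.array([K[0,2]+K[0,0]*r*c[0]/np.hypot(*c[:2]),K[1,2]+K[0,0]*r*c[1]/np.hypot(*c[:2])])
d=np.array([.89,.456,0]);n=np.array([-.456,.89,0])
for s in(-.011,0,.011):
  for h in(0,.01,.02,.03,.04):
    X=o['ee_pos']+s*d+[0,0,h]
    print(s,h,fp(X+.0059*n).round(1),fp(X-.0059*n).round(1))
E
```

```text
-0.011 0 [327.2 205.2] [308.  205.2]
-0.011 0.01 [327.8 210.3] [307.5 210.3]
-0.011 0.02 [328.4 215.9] [307. 216.]
-0.011 0.03 [329.1 222.2] [306.5 222.2]
-0.011 0.04 [329.9 229.3] [305.8 229.3]
0 0 [327.1 222. ] [308.2 222.1]
0 0.01 [327.6 227.9] [307.8 227.9]
0 0.02 [328.2 234.3] [307.3 234.4]
0 0.03 [328.9 241.5] [306.7 241.5]
0 0.04 [329.6 249.5] [306.2 249.6]
0.011 0 [326.9 238.2] [308.4 238.3]
0.011 0.01 [327.5 244.7] [308.  244.8]
0.011 0.02 [328.  251.9] [307.5 251.9]
0.011 0.03 [328.6 259.8] [307.  259.8]
0.011 0.04 [329.3 268.5] [306.5 268.6]
```

```bash
python3 - <<'E'
from h import *
from rig import cams
P=cams.camera_params('scene')
T=np.array([.2082,.5887,.1917]);n=np.array([.333,.943,0]);d=np.array([.943,-.333,0])
for h in(0,.013,.03,.045,.06):
    print(h,[proj(P,T+[0,0,h]+s*n*.05).round(0) for s in(1,-1)],'inner',[proj(P,T+[0,0,h]+s*n*.043).round(0) for s in(1,-1)])
E
```

```text
0 [array([228., 272.]), array([297., 253.])] inner [array([233., 270.]), array([293., 254.])]
0.013 [array([226., 264.]), array([297., 245.])] inner [array([232., 262.]), array([292., 246.])]
0.03 [array([225., 253.]), array([296., 235.])] inner [array([230., 251.]), array([292., 236.])]
0.045 [array([223., 243.]), array([296., 225.])] inner [array([229., 242.]), array([291., 226.])]
0.06 [array([222., 233.]), array([295., 216.])] inner [array([227., 231.]), array([291., 217.])]
```

play_rows(targets=[[[0,0,0,-0.0136,-0.0069,0,0.012],[0,0,0,-0.0136,-0.0069,0,0.012],[0,0,0,-0.0136,-0.0069,0,0.012],[0,0,0,0,0,-0.0106,0.012],[0,0,0,0,0,-0.01,0.012],[0,0,0,0,0,-0.005,0.012],[0,0,0,0,0,0,0.012],[0,0,0,0,0,0,0.012]]])

```text
t: 4.42
ee_pos: [0.4108, 0.2891, -0.0147]
orientation: [-0.234, 0.972, -0.0, -0.0]
ft_force: [0.3, 0.1, 0.3]
finger_gap: 0.0121
gripper_force: 0.0
```

```bash
python3 - <<'E'
from h import *
from rig import cams,readout
P=cams.camera_params('wrist');o=readout.get_obs();print(o['ee_pos'],o['ft_force'])
im=cams.get_image('wrist');S=cams.camera_params('scene');s=cams.get_image('scene')
p=proj(S,o['ee_pos']+[0,0,.03]).astype(int);print(p)
a=cv2.resize(im[170:320,230:400],None,fx=3,fy=3,interpolation=2)[:300]
c=s[p[1]-45:p[1]+30,p[0]-60:p[0]+68];b=cv2.resize(c,(510,299),interpolation=2)
cv2.imwrite('pics/v4.png',np.vstack([a,b]))
E
```

```text
[ 0.41082981  0.28913689 -0.01466968] [0.3136199  0.08662639 0.31715322]
[317 238]
```

View pics/v4.png

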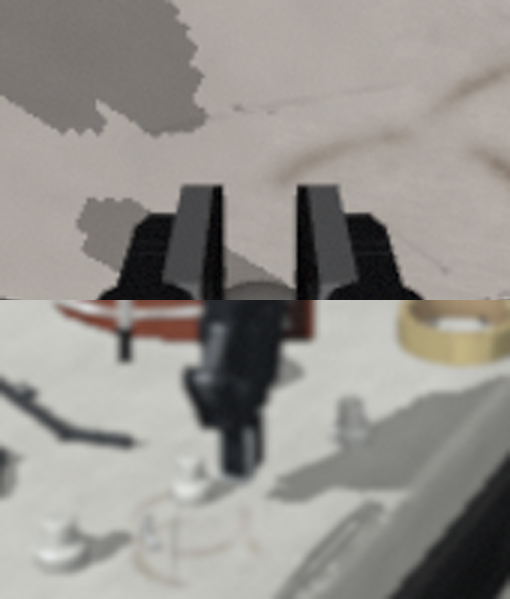

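play_rows(targets=[[[0,0,0,0,0,-0.003,0.012],[0,0,0,0,0,-0.003,0.012],[0,0,0,0,0,-0.002,0.012],[0,0,0,0,0,-0.001,0.012],[0,0,0,0,0,0,0.012]]])

```text
t: 5.15
ee_pos: [0.4106, 0.289, -0.0237]
orientation: [-0.234, 0.972, -0.0, -0.0]
ft_force: [0.3, -0.7, 0.6]
finger_gap: 0.0121
gripper_force: 0.0
```

play_rows(targets=[[[0,0,0,0,0,-0.0015,0.012],[0,0,0,0,0,-0.0015,0.012],[0,0,0,0,0,0,0.012]]])

```text
t: 5.52
ee_pos: [0.4106, 0.289, -0.0267]
orientation: [-0.234, 0.972, -0.0, -0.0]
ft_force: [-0.3, 0.1, -0.8]
finger_gap: 0.0123
gripper_force: 0.0
```

play_rows(targets=[[[0,0,0,0,0,-0.0015,0.012],[0,0,0,0,0,-0.0015,0.012],[0,0,0,0,0,0,0.012]]])

```text
t: 5.9
ee_pos: [0.4106, 0.289, -0.0297]
orientation: [-0.234, 0.972, -0.0, -0.0]
ft_force: [-0.2, 0.3, -0.9]
finger_gap: 0.0121
gripper_force: 0.0
```

play_rows(targets=[[[0,0,0,0,0,-0.001,0.012],[0,0,0,0,0,-0.001,0.012],[0,0,0,0,0,0,0.012]]])

```text
t: 6.28
ee_pos: [0.4105, 0.289, -0.0317]
orientation: [-0.234, 0.972, -0.0, -0.0]
ft_force: [1.0, -0.0, 0.1]
finger_gap: 0.0123
gripper_force: 0.0
```

play_rows(targets=[[[0,0,0,0,0,-0.001,0.012],[0,0,0,0,0,-0.001,0.012],[0,0,0,0,0,0,0.012]]])

```text
t: 6.65
ee_pos: [0.4106, 0.289, -0.0337]
orientation: [-0.234, 0.972, -0.0, -0.0]
ft_force: [0.7, -0.6, -0.2]
finger_gap: 0.0118
gripper_force: 0.0
```

play_rows(targets=[[[0,0,0,0,0,-0.001,0.012],[0,0,0,0,0,-0.001,0.012],[0,0,0,0,0,0,0.012]]])

```text
t: 7.02
ee_pos: [0.4105, 0.289, -0.0357]
orientation: [-0.234, 0.972, -0.0, -0.0]
ft_force: [0.2, -0.3, 0.1]
finger_gap: 0.0122
gripper_force: 0.0
```

play_rows(targets=[[[0,0,0,0,0,-0.001,0.012],[0,0,0,0,0,-0.001,0.012],[0,0,0,0,0,0,0.012]]])

```text
t: 7.4
ee_pos: [0.4106, 0.289, -0.0377]
orientation: [-0.234, 0.972, -0.0, -0.0]
ft_force: [0.8, -0.3, -0.1]
finger_gap: 0.0125
gripper_force: 0.0
```

play_rows(targets=[[[0,0,0,0,0,-0.001,0.012],[0,0,0,0,0,-0.001,0.012],[0,0,0,0,0,0,0.012]]])

```text
t: 7.78
ee_pos: [0.4107, 0.2891, -0.0385]
orientation: [-0.234, 0.972, 0.0, 0.0]
ft_force: [-4.0, -2.3, 16.2]
finger_gap: 0.0119
gripper_force: 8.2
```

play_rows(targets=[[[0,0,0,0,0,0.012,0.012],[0,0,0,0,0,0,0.012],[0,0,0,0.0045,0.0023,0,0.012],[0,0,0,0.0045,0.0023,0,0.012],[0,0,0,0.0045,0.0023,0,0.012],[0,0,0,0.0068,0.0035,0,0.012],[0,0,0,0.0068,0.0035,0,0.012],[0,0,0,0,0,0,0.012]]])

```text
t: 8.78
ee_pos: [0.4385, 0.3034, -0.0276]
orientation: [-0.234, 0.972, 0.0, 0.0]
ft_force: [-0.3, -0.4, -0.0]
finger_gap: 0.0115
gripper_force: 0.0
```

```bash
cat > loc.py <<'E'
# plug in front of fingers: search bright head/body blob is hard; print scene+wrist position of plug near expected point
from h import *
from rig import cams,readout
o=readout.get_obs();P=cams.camera_params('wrist');im=cams.get_image('wrist')
print(o['ee_pos'].round(4),o['ft_force'].round(1),o['finger_gap'])
g=cv2.cvtColor(im,cv2.COLOR_BGR2GRAY)
print(g[226:300:3,306:328:2])
E
python3 loc.py
```

```text
[ 0.4385  0.3034 -0.0276] [-0.3 -0.4 -0. ] 0.01149663549527768
[[114 113 119 118 118 119 118 118 164 164 164]
 [111 111 114 115 118 118 118 147 162 162 162]
 [107 111 114 116 119 116 135 163 165 165 166]
 [105 107 113 113 114 115 123 162 162 163 162]
 [103 107 111 116 116 116 118 117 164 162 164]
 [ 95 103 115 118 154 116 117 148 165 165 163]
 [ 97 101 107 114 148 160 162 165 165 164 164]
 [103 106 109 115 116 118 127 163 167 165 168]
 [107 107 107 111 115 116 120 131 165 167 167]
 [113 107 107 109 111 115 117 123 138 169 168]
 [104  87  74  75  75  78  78  78  77  77  80]
 [ 72  77  81  83  86  86  89  89  88  87  86]
 [ 85  87  92  94  97  97  98  97  99  96  94]
 [ 94  99 101 104 107 109 112 110 108 110 107]
 [105 112 117 121 121 126 136 163 163 152 155]
 [119 121 121 119 120 119 159 162 165 165 166]
 [117 119 119 120 121 119 120 127 164 165 167]
 [119 118 106  89  83  83  86  87  86  97 139]
 [119  84  75  81  83  85  84  86  87  86  87]
 [ 86  72  79  81  83  84  85  85  85  84  84]
 [ 73  75  80  81  82  85  85  85  87  86  83]
 [ 70  74  80  99 114 118 121 126 130 124  94]
 [ 76 106 116 149 157 162 162 164 160 158 149]
 [104 153 163 162 164 164 161 162 161 162 163]
 [156 162 163 162 163 163 164 161 162 163 162]]
```

```bash
cat > loc.py <<'E'
from h import *
from rig import cams,readout
import sys
r=float(sys.argv[1])
o=readout.get_obs();P=cams.camera_params('wrist');im=cams.get_image('wrist')
print(o['t'],o['ee_pos'].round(4),o['ft_force'].round(1))
q=o['orientation'];d=-np.array([2*q[0]**2-1,2*q[0]*q[1]]);print('yaw',np.degrees(np.arctan2(d[1],d[0])).round(2))
g=cv2.cvtColor(im,cv2.COLOR_BGR2GRAY)
print(g[236:300,316])
for row in range(244,276):
    if g[row,312:321].max()<100:
        X=ray(P,[(316.5,row-.5)],0,True)[0,:2];s=(X-o['ee_pos'][:2])@d;print('front edge row',row,'tcp->plug centre',s+r,'plug',X+r*d);break
E
python3 loc.py .0125
```

```text
8.825 [ 0.438   0.3031 -0.0277] [-0.1  0.3 -0.8]
yaw 27.02
[115 117 130 152 162 163 162 160 161 162 162 125 118 118 118 116 118 117
 112  91  75  77  81  84  85  90  94  97 102 106 107 133 136 129 121 120
 120 122 121 120 103  85  84  84  85  85  86  85  85  84  83  83  88 102
 116 118 153 162 163 164 160 163 163 162]
front edge row 255 tcp->plug centre 0.02139935300370223 plug [0.45733717 0.31216596]
```

play_rows(targets=[[[0,0,0,0.0068,0.0034,0,0.012],[0,0,0,0.0068,0.0034,0,0.012],[0,0,0,0.0068,0.0034,0,0.012],[0,0,0,0.0068,0.0034,0,0.012],[0,0,0,0.0068,0.0034,0,0.012],[0,0,0,0.0068,0.0035,0,0.012],[0,0,0,0.0068,0.0035,0,0.012],[0,0,0,0.0068,0.0035,0,0.012]]])

```text
t: 9.88
ee_pos: [0.4926, 0.3307, -0.0276]
orientation: [-0.234, 0.972, 0.0, -0.0]
ft_force: [-0.8, -0.0, 0.8]
finger_gap: 0.0115
gripper_force: 0.4
```

```bash
python3 loc.py .0125; cat > arc.py <<'E'
# rotate about plug at distance d from TCP from yaw a to b in n rows
import sys,numpy as np
d,a,b,n=map(float,sys.argv[1:]);y=np.radians(np.linspace(a,b,int(n)+1))
p=-d*np.c_[np.cos(y),np.sin(y)];print((b-a)/n,np.diff(p,axis=0).round(4).tolist())
E
python3 arc.py .0222 27 -7.1 5
```

```text
9.875 [ 0.4926  0.3307 -0.0276] [-0.8 -0.   0.8]
yaw 27.04
[136 150 165 164 164 165 165 166 167 162 137 123 120 120 121 115  95  78
  77  81  85  89  91  92  99 100 105 109 126 164 163 162 145 128 120 121
 118 102  87  85  84  84  83  85  86  84  85  85  85  86 101 118 124 151
 163 162 162 164 163 162 162 165 163 162]
front edge row 253 tcp->plug centre 0.020176303856989833 plug [0.51085482 0.33925292]
-6.82 [[-0.0011, 0.0024], [-0.0008, 0.0025], [-0.0005, 0.0026], [-0.0001, 0.0026], [0.0002, 0.0026]]
```

play_rows(targets=[[[0,0,-6.8,-0.0011,0.0024,0,0.012],[0,0,-6.8,-0.0008,0.0025,0,0.012],[0,0,-6.8,-0.0005,0.0026,0,0.012],[0,0,-6.8,-0.0001,0.0026,0,0.012],[0,0,-6.8,0.0002,0.0026,0,0.012],[0,0,0,0.005,-0.0006,0,0.012],[0,0,0,0.006,-0.0007,0,0.012],[0,0,0,0.006,-0.0008,0,0.012]]])

```text
t: 10.92
ee_pos: [0.5075, 0.3407, -0.0276]
orientation: [0.06, 0.998, 0.0, 0.0]
ft_force: [-0.2, 0.6, 0.6]
finger_gap: 0.0121
gripper_force: 0.1
```

```bash
python3 loc.py .0125; python3 - <<'E'
from h import *
from rig import cams
g=cv2.cvtColor(cams.get_image('wrist'),cv2.COLOR_BGR2GRAY)
for r in(246,252,256,262,268,276): print(r,g[r,296:340])
E
```

```text
10.925 [ 0.5075  0.3407 -0.0276] [-0.2  0.6  0.6]
yaw -6.91
[159 160 161 161 160 161 160 159 161 161 161 161 162 161 162 154 120  81
  75  79  83  86  88  93  94 100 100 105 112 118 118 117 118 143 164 162
 161 144  97  86  85  86  85  86  87  85  87  85  87  85 113 144 147 156
 157 158 158 158 160 158 158 157 158 157]
front edge row 253 tcp->plug centre 0.020635848536726002 plug [0.52793686 0.33770511]
246 [ 68  69  56  35   9  11   8   9  59  97 114 116 114 113 116 115 117 116
 147 161 162 162 162 158 160 160 162 162 162 161 163 150 114  12   7  10
  11  22  46  69  68  70  68  68]
252 [ 68  60  40   7  12  14  10  12  57  94 116 115 114 139 150 135 136 118
 113 115 112 117 134 136 135 146 159 156 154 151 154 143 109  12   7  15
  13  12  26  68  69  69  68  68]
256 [69 51 24  4 12 13 14  1 39 61 76 78 78 80 81 82 81 83 84 84 85 82 83 80
 82 83 83 90 88 87 86 83 69  9  5 14 11 10 21 41 65 69 69 67]
262 [ 59  35  13  12  12  14   6  11  30  64  96  99  98 102 100 103 103 103
 103 104 102 102 102 100 101 101  99  97  95  93  94  77  42  12   9   7
   7  14  14  19  51  63  67  67]
268 [ 72  42  22  20  20   9   4   8  74 125 147 124 117 117 117 119 117 117
 118 117 118 118 120 117 117 117 118 118 117 117 116 105  75  13   6   8
  16  20  20  32  68  90  86  64]
276 [ 15  20  20  21  20  14   5  20  67 115 107  95  85  82  82  84  83  84
  85  85  85  88  92  96  99 102 108 116 127 152 162 165 141   6  10  15
  18  18  18  23  11   9  15  15]
```

play_rows(targets=[[[0,0,0,0.0079,-0.001,0,0.012],[0,0,0,0.0079,-0.001,0,0.012],[0,0,0,0.0079,-0.001,0,0.012],[0,0,0,0.0079,-0.001,0,0.012],[0,0,0,0.0079,-0.001,0,0.012],[0,0,0,0.0079,-0.001,0,0.012],[0,0,0,0.0079,-0.0009,0,0.012],[0,0,0,0.0079,-0.0009,0,0.012]]])

```text
t: 12.02
ee_pos: [0.5705, 0.3332, -0.0276]
orientation: [0.061, 0.998, -0.0, -0.0]
ft_force: [-0.2, -0.4, 0.5]
finger_gap: 0.0118
gripper_force: 0.3
```

play_rows(targets=[[[0,0,0,0.0079,-0.001,0,0.012],[0,0,0,0.0079,-0.001,0,0.012],[0,0,0,0.0079,-0.001,0,0.012],[0,0,0,0.0079,-0.001,0,0.012],[0,0,0,0.0079,-0.001,0,0.012],[0,0,0,0.0079,-0.001,0,0.012],[0,0,0,0.0079,-0.0009,0,0.012],[0,0,0,0.0079,-0.0009,0,0.012]]])

```text
t: 13.02
ee_pos: [0.6337, 0.3254, -0.0276]
orientation: [0.061, 0.998, 0.0, -0.0]
ft_force: [-0.4, 0.4, 1.5]
finger_gap: 0.012
gripper_force: 0.3
```

```bash
python3 loc.py .0125; python3 - <<'E'
from h import *
from rig import cams
im=cams.get_image('wrist');cv2.imwrite('pics/k1.png',im)
g=cv2.cvtColor(im,cv2.COLOR_BGR2GRAY)
for r in(246,252,256,262,268,276): print(r,g[r,296:340])
E
```

```text
13.025 [ 0.6337  0.3254 -0.0276] [-0.4  0.4  1.5]
yaw -6.97
[173 173 175 173 174 175 172 172 174 174 171 171 172 171 169 164 127  84
  79  83  87  92  95  97 102 106 109 114 117 124 125 125 126 152 172 170
 169 138 101  92  91  91  92  91  92  92  92  91  88  95 126 154 156 166
 169 170 168 169 169 168 168 168 168 169]
front edge row 253 tcp->plug centre 0.020617589862706526 plug [0.65412785 0.32236681]
246 [ 73  74  59  37  20  10   9  18  64 103 125 122 121 122 122 123 123 122
 158 173 172 172 171 172 171 170 170 171 172 172 171 159 120  16   7  16
  14  27  50  70  74  74  73  75]
252 [ 73  64  42  11  12  10   8  12  61  98 122 121 119 148 167 163 142 143
 129 122 128 144 145 145 158 169 169 169 170 172 172 159 121   7  11  13
  16  12  31  70  72  74  73  71]
256 [74 54 30 14 10 13 10 11 38 67 80 83 84 84 87 89 88 87 88 88 87 88 88 86
 90 90 89 94 93 94 92 89 73  7 14 15 11 12 21 44 70 75 74 73]
262 [ 63  39  10   9  12  12   9  10  33  66 101 103 104 106 106 106 108 110
 109 112 110 109 107 107 106 107 106 103 100  99  98  81  45   7  12   7
  13  12  17  17  54  71  74  74]
268 [ 77  45  22  24  23  13  10   8  76 134 169 169 170 170 170 168 158 132
 125 127 127 126 126 125 126 125 127 124 125 124 124 111  79  11   9  14
  20  22  18  31  73  94  90  68]
276 [ 14  21  21  23  23  12  11  19  75 124 119 106  97  94  87  90  89  89
  90  91  91  94  96  99 104 109 113 123 142 162 173 174 148  12  12   8
  21  23  23  22  17  16  18  16]
```

play_rows(targets=[[[0,0,0,-0.004,0.0005,0.04,0.012],[0,0,0,0.004,-0.0005,0.04,0.012],[0,0,-7.7,-0.043,0.0197,0,0.012],[0,0,-7.7,-0.043,0.0197,0,0.012],[0,0,-7.7,-0.043,0.0197,0,0.012],[0,0,-7.8,-0.043,0.0197,0,0.012],[0,0,-7.8,-0.043,0.0197,0,0.012],[0,0,0,0,0,0,0.012]]])

```text
t: 14.12
ee_pos: [0.4133, 0.4271, 0.0522]
orientation: [0.385, 0.923, -0.0, -0.001]
ft_force: [0.6, 0.2, 0.5]
finger_gap: 0.0116
gripper_force: 0.0
```

```bash
python3 - <<'E'
from h import *
from rig import cams,readout
o=readout.get_obs();print(o['t'],o['ee_pos'],o['orientation'])
P=cams.camera_params('wrist');im=cams.get_image('wrist');cv2.imwrite('pics/k2.png',im)
T=cams.camera_params('top');t=cams.get_image('top');cv2.imwrite('pics/t2.png',t)
g=cv2.cvtColor(im,cv2.COLOR_BGR2GRAY)
for r in range(240,300,4): print(r,g[r,300:334])
gt=cv2.cvtColor(t,cv2.COLOR_BGR2GRAY)
for X in((.655,.3225,.029),(.443,.399,.029)):
    u,v=proj(T,X).round().astype(int);print(u,v);print(gt[v-8:v+9,u-8:u+9])
E
```

```text
14.125 [0.41331932 0.4271253  0.05223742] [ 3.85400351e-01  9.22748535e-01 -8.36009802e-05 -1.30543814e-03]
240 [ 38  19  21  19  46  73  93 132 147 161 175 184 185 187 186 187 185 188
 187 187 187 189 189 189 189 190 189 176 135  30  19  19  32  67]
244 [ 21  20  21  25  69 115 146 173 181 184 184 184 184 184 185 180 165 145
 133 117 113 120 126 130 131 134 137 132 108  18  19  16  22  45]
248 [ 21  21  22  20  73 130 178 153 151 143 134 134 135 113  99  96  97 102
 106 114 116 126 137 140 142 136 136 127 100  10  17  21  21  31]
252 [ 20  20  19  20  66 109 135 134 134 135 129 118  92  95 120 152 173 177
 184 182 184 184 183 184 184 183 184 172 134  17  17  19  19  21]
256 [ 24  19  20  17  58 101 131 133 132 132 125 115 138 161 177 184 183 183
 184 184 184 184 183 184 184 183 184 169 127  12  14  20  24  20]
260 [ 21  19  17  15  46  86 124 123 131 132 131 133 156 179 184 183 184 183
 183 183 184 184 183 185 183 184 183 158  95  13  13  16  19  21]
264 [ 29  20  22  12  66 111 135 135 135 131 121 117 120 168 179 185 184 184
 184 185 183 184 184 183 183 184 184 158  96  12  11  17 
[... 2884 characters left out ...]
191 192 192 193 194 193 188 153 111 144 139 112 105 134 136]
 [194 193 192 194 194 193 194 193 195 173 118 123 143 122 102 126 137]
 [193 194 194 195 194 194 191 193 194 173 119 122 146 131 102 126 137]
 [193 194 195 195 194 194 194 193 194 174 130 137 144 126 104 127 137]
 [192 193 192 192 192 194 192 191 181 145 126 148 144 122 106 139 140]
 [194 194 191 191 188 187 182 168 146 136 148 148 137 108 120 134 137]
 [194 195 193 190 192 193 188 179 182 148 148 141 122 116 135 139 137]
 [197 197 198 192 185 189 194 194 194 182 145 113 127 136 135 136 136]
 [194 196 196 195 191 187 183 171 150 137 131 123 139 137 136 136 135]
 [191 191 193 195 195 195 195 195 195 195 194 194 178 141 142 142 140]]
```

play_rows(targets=[[[0,0,0,0,0,-0.03,0.012],[0,0,0,0,0,-0.03,0.012],[0,0,0,0,0,-0.014,0.012],[0,0,0,0,0,-0.006,0.012],[0,0,0,0,0,0,0.012]]])

```text
t: 14.85
ee_pos: [0.4189, 0.4238, -0.0273]
orientation: [0.388, 0.922, 0.0, 0.0]
ft_force: [-0.7, -0.4, -0.1]
finger_gap: 0.0116
gripper_force: 0.0
```

```bash
python3 loc.py .0155; python3 - <<'E'
from h import *
from rig import cams
im=cams.get_image('wrist');cv2.imwrite('pics/k3.png',im)
g=cv2.cvtColor(im,cv2.COLOR_BGR2GRAY)
for r in range(252,300,4): print(r,g[r,298:336])
E
```

```text
14.85 [ 0.4189  0.4238 -0.0273] [-0.7 -0.4 -0.1]
yaw -45.7
[172 173 172 168 140 125 123 123 123 131 169 144 128 123 123 123 123 122
 135 131 123 128 143 169 171 150 132 122 121 127 167 170 145 103  68  71
  72  73  75  79  79  81  88 105 117 116 118 119 130 154 168 169 168 168
 168 168 167 140 107  92  93  92  95  96]
front edge row 271 tcp->plug centre 0.035499341975970565 plug [0.44359239 0.39830808]
252 [ 56  19  15  16  18  20  64 104 123 125 124 125 124 122 122 124 123 123
 122 126 125 158 169 168 169 169 168 170 169 156 118  14   7  14  21  15
  39  92]
256 [ 38  23  18  19  16  15  62 102 123 123 123 123 124 122 123 124 123 124
 124 131 169 172 170 172 171 171 171 171 171 158 118  10   9  17  15  17
  28  54]
260 [ 19  19  14  19  20  13  42  83 126 125 124 123 123 125 122 123 129 152
 171 170 169 171 170 172 171 171 173 171 174 148  88   6  15  15  14  15
  20  22]
264 [ 24  25  21  15  19  17  58 100 123 123 125 123 124 122 123 124 122 123
 128 135 136 163 171 172 170 172 172 171 171 146  93   8  13  15  20  28
  25  30]
268 [ 30  30  32  22   4  12  57 101 124 124 123 122 1
[... 486 characters left out ...]
47 170 171 172 173 143 152 154  86  11  11  19  21
  21  19]
284 [ 32  31  32  22   8  50  89 114 116 120 119 120 120 119 121 120 122 121
 132 154 166 169 169 169 170 168 169 169 169 169 147  81  11  11  22  23
  19  23]
288 [ 22  21  21  17   5  63 104 121 120 121 120 125 132 136 164 168 167 166
 169 168 168 167 169 168 168 168 169 169 170 170 169 152  16   8  21  21
  21  18]
292 [ 22  24  21  15  27  78 130 158 165 166 167 165 165 165 167 167 167 167
 161 143 146 137 130 128 130 131 133 134 140 153 160 144  40  23  20  24
  21  16]
296 [ 24  20  23  14  46 101 149 151 150 160 164 163 151 124  90  86  88  90
  95  99  88  90  94 105 114 117 118 119 121 124 125 113  65  20  19  22
  23  20]
```

play_rows(targets=[[[0,0,0,0.003,-0.0031,0,0.012],[0,0,0,0.003,-0.0031,0,0.012],[0,0,0,0.003,-0.0031,0,0.012],[0,0,0,0.0059,-0.006,0,0.012],[0,0,0,0.0059,-0.006,0,0.012],[0,0,0,0.0059,-0.006,0,0.012],[0,0,0,0.0059,-0.006,0,0.012]]])

```text
t: 15.82
ee_pos: [0.4513, 0.3902, -0.0276]
orientation: [0.388, 0.922, 0.0, -0.0]
ft_force: [0.1, 0.7, 1.7]
finger_gap: 0.0123
gripper_force: 0.9
```

play_rows(targets=[[[0,0,0,0.0059,-0.006,0,0.012],[0,0,0,0.0059,-0.006,0,0.012],[0,0,0,0.0059,-0.006,0,0.012],[0,0,0,0.0059,-0.006,0,0.012],[0,0,0,0.0058,-0.0061,0,0.012],[0,0,0,0,0,0,0.012]]])

```text
t: 16.58
ee_pos: [0.4811, 0.3595, -0.0276]
orientation: [0.389, 0.921, -0.0, 0.0]
ft_force: [0.7, 0.7, 0.4]
finger_gap: 0.0119
gripper_force: 0.0
```

```bash
python3 loc.py .0155; python3 arc.py .0253 -45.7 -7.1 5;python3 arc.py .0236 53 -7.1 7
```

```text
16.575 [ 0.4811  0.3595 -0.0276] [0.7 0.7 0.4]
yaw -45.75
[156 155 155 154 153 154 153 141 119 110 108 111 121 141 144 122 109  98
  74  61  65  68  68  69  72  71  79  92 107 108 108 112 112 113 112 113
 112 112 114 113 112  98  76  77  75  75  76  77  77  77  77  76  79  78
 101 110 112 110 111 110 111 111 111 111]
front edge row 254 tcp->plug centre 0.024467261068557157 plug [0.49807414 0.34186985]
7.720000000000001 [[-0.0023, -0.0025], [-0.0019, -0.0028], [-0.0015, -0.0031], [-0.0011, -0.0032], [-0.0006, -0.0033]]
-8.585714285714285 [[-0.0027, 0.0023], [-0.0023, 0.0027], [-0.0018, 0.003], [-0.0014, 0.0033], [-0.0009, 0.0034], [-0.0004, 0.0035], [0.0002, 0.0035]]
```

play_rows(targets=[[[0,0,7.7,-0.0023,-0.0025,0,0.012],[0,0,7.7,-0.0019,-0.0028,0,0.012],[0,0,7.7,-0.0015,-0.003,0,0.012],[0,0,7.7,-0.0011,-0.0032,0,0.012],[0,0,7.8,-0.0006,-0.0032,0,0.012],[0,0,0,0.005,-0.0006,0,0.012],[0,0,0,0.006,-0.0007,0,0.012],[0,0,0,0.006,-0.0007,0,0.012]]])

```text
t: 17.62
ee_pos: [0.4903, 0.344, -0.0277]
orientation: [0.062, 0.998, -0.0, 0.0]
ft_force: [0.1, -0.4, 0.6]
finger_gap: 0.0116
gripper_force: 0.1
```

```bash
python3 loc.py .0155
```

```text
17.625 [ 0.4903  0.344  -0.0277] [ 0.1 -0.4  0.6]
yaw -7.16
[157 156 156 157 157 158 160 158 158 160 160 159 160 159 159 145  65  68
  70  72  75  77  78  79  87 106 113 114 113 114 116 115 143 156 158 157
 159 158 158 114  85  85  83  84  83  83  83  84  83  82  82 103 140 155
 154 156 155 155 154 154 155 156 156 155]
front edge row 252 tcp->plug centre 0.022970012307579554 plug [0.51305402 0.34056627]
```

play_rows(targets=[[[0,0,0,0.0078,-0.0012,0,0.012],[0,0,0,0.0078,-0.0012,0,0.012],[0,0,0,0.0078,-0.001,0,0.012],[0,0,0,0.0078,-0.001,0,0.012],[0,0,0,0.0078,-0.001,0,0.012],[0,0,0,0.0078,-0.001,0,0.012],[0,0,0,0.0078,-0.001,0,0.012]]])

```text
t: 18.55
ee_pos: [0.5449, 0.3364, -0.0276]
orientation: [0.062, 0.998, 0.0, -0.0]
ft_force: [-0.2, -0.6, 0.0]
finger_gap: 0.012
gripper_force: 0.2
```

play_rows(targets=[[[0,0,0,0.0078,-0.001,0,0.012],[0,0,0,0.0078,-0.001,0,0.012],[0,0,0,0.0078,-0.001,0,0.012],[0,0,0,0.0078,-0.001,0,0.012],[0,0,0,0.0078,-0.001,0,0.012],[0,0,0,0.0078,-0.001,0,0.012],[0,0,0,0.0078,-0.001,0,0.012],[0,0,0,0,0,0,0.012]]])

```text
t: 19.55
ee_pos: [0.5999, 0.329, -0.0276]
orientation: [0.062, 0.998, -0.0, 0.0]
ft_force: [0.0, 0.1, -0.8]
finger_gap: 0.0119
gripper_force: 0.0
```

```bash
python3 loc.py .0155
```

```text
19.55 [ 0.5999  0.329  -0.0276] [ 0.   0.1 -0.8]
yaw -7.11
[175 175 173 174 174 173 172 173 171 173 173 170 173 172 171 173 170  98
  74  75  78  80  81  83  87  86 106 122 121 122 123 123 123 122 141 168
 169 168 169 168 136 102  89  88  91  89  89  88  89  89  90  88  95 132
 163 163 165 167 166 166 167 165 166 165]
front edge row 254 tcp->plug centre 0.0241959463154109 plug [0.62383859 0.32550764]
```

play_rows(targets=[[[0,0,0,-0.004,0.0005,0.04,0.012],[0,0,0,0.004,-0.0005,0.04,0.012],[0,0,9.8,-0.05,-0.01,0,0.012],[0,0,9.8,-0.05,-0.01,0,0.012],[0,0,9.8,-0.05,-0.01,0,0.012],[0,0,9.8,-0.0125,-0.0357,0,0.012],[0,0,9.8,-0.0125,-0.0357,0,0.012]]])

```text
t: 20.48
ee_pos: [0.4229, 0.2277, 0.0527]
orientation: [-0.361, 0.932, 0.0, 0.0]
ft_force: [1.1, 1.0, 0.7]
finger_gap: 0.0119
gripper_force: 0.0
```

play_rows(targets=[[[0,0,9.8,-0.0125,-0.0357,0,0.012],[0,0,9.6,-0.0125,-0.0357,0,0.012],[0,0,0,0,0,0,0.012],[0,0,0,0,0,0,0.012]]])

```text
t: 20.98
ee_pos: [0.3996, 0.1573, 0.0528]
orientation: [-0.509, 0.861, 0.0, 0.001]
ft_force: [0.3, -0.5, 0.1]
finger_gap: 0.0122
gripper_force: 0.0
```

```bash
python3 loc.py .014;python3 - <<'E'
from h import *
from rig import cams
im=cams.get_image('wrist');P=cams.camera_params('wrist');cv2.imwrite('pics/k4.png',im)
g=cv2.cvtColor(im,cv2.COLOR_BGR2GRAY)
for r in range(230,300,5): print(r,g[r,298:336])
def fp(X):
    c=P['R']@X+P['t'];n=np.hypot(*c[:2]);r=np.arctan2(n,c[2]);K=P['camera_matrix']
    return K[:2,2]+K[0,0]*r*c[:2]/n
print(fp(np.array([.4163,.1862,.029])),fp(np.array([.4163,.1862,0])))
E
```

```text
20.975 [0.3996 0.1573 0.0528] [ 0.3 -0.5  0.1]
yaw 61.22
[ 97  96  95  98 106 132 167 185 192 191 193 193 194 192 194 194 193 192
 193 192 193 192 190 159 183 188 188 188 188 187 188 189 187 190 188 187
 189 189 189 188 188 187 186 184 184 183 185 183 187 186 186 187 187 187
 187 188 187 188 186 189 188 190 189 191]
230 [ 88 100 112 121 133 135 137 139 140 140 139 140 141 138 140 139 139 140
 141 142 139 178 189 187 185 179 162 145 125 109  97 119 182 195 196 196
 194 195]
235 [ 77  72  57  14  14  14  80 121 134 115  96  89  89  90  92  94  94  97
 100 107 113 153 180 190 191 190 192 191 192 177 131  32  19  14  40  65
  75  75]
240 [ 76  64  26  17   9  19  45  69  82  84 104 115 122 132 133 135 134 130
 120 107  99  99  97  96 127 194 196 196 195 183 139  25   9  19  23  47
  76  78]
245 [ 67  47  16  15  14  15 104 160 191 192 193 192 192 191 191 192 191 191
 192 191 193 193 184 173 158 138 170 195 201 186 141  20  15  15  16  26
  50  74]
250 [ 58  22  14  19   9  15 102 162 191 192 191 191 191 191 191 192 195 193
 192 192 193 192 193 194 191 185 193 203 203 181 130  15  11  15 
[... 813 characters left out ...]
 27]
280 [ 44  43  44  29  25  47 117 186 186 185 185 184 184 184 185 183 184 185
 184 186 185 186 186 186 188 186 186 185 188 185 163  91  12  14  24  26
  23  26]
285 [ 45  43  43  29  18  98 160 190 189 188 187 187 188 187 186 186 186 188
 185 185 185 186 187 185 187 188 186 189 185 188 169 114  11  15  25  24
  24  26]
290 [ 44  44  43  32  23 122 192 192 189 190 191 191 191 190 191 189 188 188
 187 187 187 185 186 188 187 186 185 186 185 184 185 166  10  17  23  29
  25  23]
295 [ 44  44  45  35  47 123 188 190 190 189 190 190 189 191 190 189 188 188
 187 188 189 188 188 186 186 186 187 186 185 187 187 166  77  23  23  23
  23  21]
[315.78464388 253.33303344] [315.87455714 237.78727302]
```

play_rows(targets=[[[0,0,0,0,0,-0.03,0.012],[0,0,0,0,0,-0.03,0.012],[0,0,0,0,0,-0.014,0.012],[0,0,0,0,0,-0.006,0.012],[0,0,0,0,0,0,0.012]]])

```text
t: 21.7
ee_pos: [0.3992, 0.157, -0.0275]
orientation: [-0.51, 0.86, 0.0, -0.0]
ft_force: [-0.1, -1.1, 0.2]
finger_gap: 0.0121
gripper_force: 0.0
```

```bash
python3 loc.py .014; python3 - <<'E'
from h import *
from rig import cams
im=cams.get_image('wrist');cv2.imwrite('pics/k5.png',im)
g=cv2.cvtColor(im,cv2.COLOR_BGR2GRAY)
for r in range(258,300,2): print(r,g[r,302:330])
E
```

```text
21.7 [ 0.3992  0.157  -0.0275] [-0.1 -1.1  0.2]
yaw 61.34
[191 191 192 192 190 189 188 186 185 179 153 137 135 135 135 136 137 137
 137 137 137 136 136 136 134 136 134 135 135 134 135 134 138 123  98  79
  81  83  82  85  89  90  91 100 121 130 131 134 136 135 137 136 135 138
 137 138 131 110  94  96  96  96  95  96]
front edge row 271 tcp->plug centre 0.032718734739385316 plug [0.41537993 0.18541843]
258 [ 18  18  66 110 137 138 137 137 136 138 136 135 136 136 136 135 136 135
 136 135 135 134 135 134 162 169 130  10]
260 [ 19  18  49  92 137 136 137 137 136 138 136 137 134 136 135 135 134 135
 134 134 133 134 135 135 136 124  95   7]
262 [ 14  17  48  91 138 137 138 137 138 139 136 137 136 134 134 134 134 134
 133 135 135 136 136 134 135 113  63   8]
264 [ 13  16  67 113 137 138 138 136 138 138 136 135 135 135 136 135 134 135
 134 134 135 135 135 133 134 116  72   9]
266 [ 19  15  66 113 136 135 136 140 138 137 135 138 134 135 135 135 135 135
 135 134 136 135 135 135 134 122  89  12]
268 [ 18  13  64 110 136 136 135 129 127 126 126 135 137 138 133 136 134 135
 138 136 135 135 137 13
[... 1019 characters left out ...]
118 136 135 137 136 136 137 135 135 136 138 136 137 136 138 135
 137 166 187 189 188 191 189 186 174 143]
290 [ 22  86 135 135 137 135 135 133 137 138 135 136 136 136 136 136 138 136
 138 166 191 189 191 191 193 192 195 171]
292 [ 35  88 132 116 115 106 100  98  96  97  98 103 104 106 109 117 129 135
 137 136 159 192 190 195 194 194 196 175]
294 [ 35  62  92  84  84  86  88  88  91  91  92  93  94  96  95  94  97 100
 111 153 183 195 195 194 195 197 196 174]
296 [ 33  56  81  83  85  87  87  91  90  91  91  93  94  96  95  96  95  96
  96  96 117 161 196 196 197 198 199 179]
298 [ 41  64  83  84  86  88  87  89  90  93  92  91  94  96  95  95  96  95
  97  95  95 107 144 196 200 201 203 181]
```

play_rows(targets=[[[0,0,0,0.004,-0.0022,0,0.012],[0,0,0,0,0,0,0.012],[0,0,0,0,0,0,0.012]]])

```text
t: 22.18
ee_pos: [0.4032, 0.1544, -0.0274]
orientation: [-0.51, 0.86, -0.0, 0.0]
ft_force: [-0.4, 0.1, -0.8]
finger_gap: 0.0119
gripper_force: 0.0
```

```bash
python3 loc.py .014; python3 - <<'E'
from h import *
from rig import cams
im=cams.get_image('wrist');cv2.imwrite('pics/k6.png',im)
g=cv2.cvtColor(im,cv2.COLOR_BGR2GRAY)
for r in list(range(266,276))+[284,288,292,296]: print(r,g[r,302:330])
E
```

```text
22.175 [ 0.4032  0.1544 -0.0274] [-0.4  0.1 -0.8]
yaw 61.31
[144 139 137 136 134 135 135 136 133 133 135 134 133 137 134 133 136 136
 134 138 136 135 137 137 136 136 137 138 138 137 136 137 136 134 113  74
  75  78  79  80  82  84  87  88 103 124 125 128 134 136 135 136 134 134
 135 135 133 105  86  86  86  87  85  86]
front edge row 271 tcp->plug centre 0.03275159055805086 plug [0.41946359 0.18284324]
266 [ 17  17  64 109 135 136 135 136 137 136 137 135 137 136 136 136 138 137
 136 137 136 134 135 134 134 123  91   7]
267 [ 13  15  65 111 135 136 135 136 135 135 136 137 138 137 138 137 136 136
 137 133 134 134 135 135 135 122  90  10]
268 [ 12  16  65 110 136 134 135 135 136 135 137 137 137 136 136 136 137 137
 136 136 136 136 136 135 135 123  90   9]
269 [ 18  22  62 110 135 134 135 133 136 136 136 136 136 135 137 134 130 130
 129 128 126 130 136 136 134 124  90  14]
270 [ 19  17  62 110 135 134 135 135 136 134 125 125 120 118 117 116 106 106
 105 106 107 105 116 120 124 115  83  10]
271 [ 18  19  62 110 135 135 131 128 127 120  98  99  89  79  73  73  75  76
  75  75  76  76  77  
[... 243 characters left out ...]
0  78  69  12]
274 [ 19  17  62 104  77  74  72  70  75  75  74  75  76  78  76  78  81  82
  80  83  84  85  83  80  84  82  69   9]
275 [21 17 48 80 73 72 74 74 76 75 77 78 80 78 80 79 81 86 82 82 84 84 86 84
 85 85 71  7]
284 [ 20  47  83 106 114 120 120 121 122 126 127 128 129 132 135 134 135 134
 134 135 136 134 135 133 133 147 137  71]
288 [ 20  66 108 129 134 135 135 135 135 136 136 135 136 136 136 136 137 136
 136 136 136 137 136 136 136 137 154 159]
292 [ 38  90 133 136 134 135 135 134 136 136 136 137 136 136 133 126 120 119
 118 124 128 131 136 136 136 137 135 121]
296 [ 46  91 134 134 133 134 131 121 102  80  79  82  85  84  86  89  91  90
  92  93  94  96  95  95  96  94  96  89]
```

play_rows(targets=[[[0,0,0,-0.0018,0.001,0,0.012],[0,0,0,0.002,0.0037,0,0.012],[0,0,0,0.002,0.0037,0,0.012],[0,0,0,0.002,0.0037,0,0.012],[0,0,0,0.0035,0.0065,0,0.012],[0,0,0,0.0035,0.0065,0,0.012],[0,0,0,0.0035,0.0065,0,0.012],[0,0,0,0.0035,0.0065,0,0.012]]])

```text
t: 23.28
ee_pos: [0.4214, 0.193, -0.0276]
orientation: [-0.51, 0.86, 0.0, -0.0]
ft_force: [-0.3, -1.1, -0.1]
finger_gap: 0.0121
gripper_force: 0.3
```

```bash
python3 loc.py .014; python3 - <<'E'
from h import *
from rig import cams
im=cams.get_image('wrist')
g=cv2.cvtColor(im,cv2.COLOR_BGR2GRAY)
for r in list(range(248,258)): print(r,g[r,302:330])
E
```

```text
23.275 [ 0.4214  0.193  -0.0276] [-0.3 -1.1 -0.1]
yaw 61.33
[131 130 128 127 127 128 126 127 126 127 126 127 128 127 127 128 125  80
  73  75  75  78  80  82  84  86 107 123 121 123 130 131 131 130 130 129
 130 130 131 108  91  87  87  87  87  86  87  87  87  86  87  94 108 126
 124 173 183 183 182 184 184 184 184 184]
front edge row 254 tcp->plug centre 0.021895057921750966 plug [0.43245463 0.21197062]
248 [ 17  16  69 107 128 129 128 126 127 126 128 127 128 127 128 127 128 126
 128 128 125 128 127 128 128 119  88   8]
249 [ 10  19  67 108 128 127 129 127 129 127 128 127 130 128 127 127 129 126
 127 127 129 129 128 127 127 119  89   3]
250 [ 15  16  68 106 127 127 129 128 127 127 127 128 127 127 127 127 128 127
 127 129 129 127 128 127 127 118  90  10]
251 [ 15   8  66 107 127 128 127 128 128 128 127 128 128 128 127 127 128 128
 129 128 128 128 129 127 128 119  89   7]
252 [ 17  18  66 106 125 127 126 126 128 126 126 126 125 125 126 126 126 126
 126 124 127 126 128 127 128 117  88   5]
253 [ 14  16  66 106 127 127 118 108 102 100  89  79  79  78  80  80  81  82
  88  92  98 115 115 125 129 119  89  11]
254 [ 13  15  65  99 103  91  85  81  76  77  74  70  72  72  72  73  72  73
  77  78  79  89  86  97 110 111  89   9]
255 [15 16 49 76 81 69 70 71 70 72 72 73 75 75 75 74 73 77 77 76 76 75 74 80
 90 89 69 11]
256 [11 20 34 59 70 70 69 70 72 72 72 74 75 76 75 78 77 78 79 78 77 76 78 78
 77 71 54 10]
257 [15 16 36 58 69 71 73 73 73 76 75 78 78 77 78 78 77 81 79 80 78 79 80 79
 78 71 55 11]
```

play_rows(targets=[[[0,0,0,0.0046,0.0085,0,0.012],[0,0,0,0.0046,0.0085,0,0.012],[0,0,0,0.0046,0.0085,0,0.012],[0,0,0,0.0046,0.0085,0,0.012],[0,0,0,0.0046,0.0085,0,0.012],[0,0,0,0.0046,0.0085,0,0.012],[0,0,0,0.0046,0.0085,0,0.012],[0,0,0,0.0046,0.0085,0,0.012]]])

```text
t: 24.38
ee_pos: [0.4583, 0.2611, -0.0276]
orientation: [-0.51, 0.86, 0.0, -0.0]
ft_force: [-0.7, -0.7, 0.5]
finger_gap: 0.0123
gripper_force: 0.3
```

play_rows(targets=[[[0,0,0,0.0046,0.0085,0,0.012],[0,0,0,0.0046,0.0085,0,0.012],[0,0,0,0.0046,0.0085,0,0.012],[0,0,0,0.0046,0.0086,0,0.012],[0,0,0,0.0046,0.0086,0,0.012],[0,0,0,0.0046,0.0086,0,0.012],[0,0,0,0.0046,0.0086,0,0.012],[0,0,0,0,0,0,0.012]]])

```text
t: 25.38
ee_pos: [0.4905, 0.3215, -0.0276]
orientation: [-0.51, 0.86, 0.0, 0.0]
ft_force: [0.0, 0.1, -0.0]
finger_gap: 0.0122
gripper_force: 0.0
```

```bash
python3 loc.py .014; python3 arc.py .0236 61.3 -7.1 7
```

```text
25.375 [ 0.4905  0.3215 -0.0276] [ 0.   0.1 -0. ]
yaw 61.37
[118 117 118 119 118 119 118 117 116 120 119 120 119 119 123 120 120 119
 103  81  67  69  71  72  72  77  78  84  98 113 112 115 118 120 119 119
 120 120 121 119 114  96  79  80  80  80  79  80  80  80  80  80  79  83
 105 115 125 158 169 169 171 168 170 170]
front edge row 255 tcp->plug centre 0.02246833629000008 plug [0.50181503 0.34097198]
-9.77142857142857 [[-0.0033, 0.0022], [-0.0029, 0.0028], [-0.0024, 0.0032], [-0.0018, 0.0036], [-0.0012, 0.0038], [-0.0005, 0.004], [0.0002, 0.004]]
```

play_rows(targets=[[[0,0,-9.8,-0.0033,0.0022,0,0.012],[0,0,-9.8,-0.0029,0.0028,0,0.012],[0,0,-9.8,-0.0024,0.0032,0,0.012],[0,0,-9.8,-0.0018,0.0036,0,0.012],[0,0,-9.8,-0.0012,0.0038,0,0.012],[0,0,-9.7,-0.0005,0.0039,0,0.012],[0,0,-9.7,0.0002,0.0038,0,0.012],[0,0,0,0.004,-0.0005,0,0.012]]])

```text
t: 26.42
ee_pos: [0.4818, 0.3435, -0.0277]
orientation: [0.061, 0.998, -0.0, -0.0]
ft_force: [-0.6, -0.4, -0.3]
finger_gap: 0.0122
gripper_force: 0.2
```

play_rows(targets=[[[0,0,0,0.005,-0.0006,0,0.012],[0,0,0,0.006,-0.0007,0,0.012],[0,0,0,0.006,-0.0008,0,0.012]]])

```text
t: 26.8
ee_pos: [0.5, 0.3407, -0.0276]
orientation: [0.061, 0.998, 0.0, 0.0]
ft_force: [-0.0, 0.0, -0.6]
finger_gap: 0.0117
gripper_force: 0.2
```

```bash
python3 loc.py .014
```

```text
26.8 [ 0.5     0.3407 -0.0276] [-0.   0.  -0.6]
yaw -7.05
[160 162 159 158 158 158 158 158 156 158 155 158 158 158 158 153 126  78
  69  72  73  76  78  79  79  91 105 110 112 114 114 118 145 158 157 159
 158 158 152 108  82  84  82  83  82  83  81  82  81  82  82 105 146 145
 147 153 156 157 155 157 155 156 157 155]
front edge row 253 tcp->plug centre 0.022108622516728293 plug [0.52190658 0.33747458]
```

play_rows(targets=[[[0,0,0,0.0076,-0.0006,0,0.012],[0,0,0,0.0076,-0.0006,0,0.012],[0,0,0,0.0076,-0.0008,0,0.012],[0,0,0,0.0076,-0.0008,0,0.012],[0,0,0,0.0076,-0.0009,0,0.012],[0,0,0,0.0076,-0.0009,0,0.012],[0,0,0,0.0076,-0.0009,0,0.012],[0,0,0,0.0076,-0.0009,0,0.012]]])

```text
t: 27.85
ee_pos: [0.5606, 0.3347, -0.0276]
orientation: [0.062, 0.998, 0.0, -0.0]
ft_force: [-1.6, 1.0, 0.5]
finger_gap: 0.0118
gripper_force: 0.6
```

play_rows(targets=[[[0,0,0,0.0076,-0.0009,0,0.012],[0,0,0,0,0,0,0.012],[0,0,0,-0.004,0.0005,0.02,0.012],[0,0,0,-0.01,0.001,0.05,0.012],[0,0,0,-0.035,0.004,0.05,0.012],[0,0,0,-0.05,0,0.03,0.012],[0,0,0,-0.05,0.03,0.02,0.012],[0,0,0,-0.02,0.05,0.02,0.012]]])

```text
t: 28.85
ee_pos: [0.3961, 0.419, 0.1653]
orientation: [0.062, 0.998, 0.001, -0.0]
ft_force: [1.1, 0.5, -0.2]
finger_gap: 0.0116
gripper_force: 0.0
```

play_rows(targets=[[[0,0,0,-0.01,0.055,0.02,0.012],[0,0,0,-0.01,0.055,0.02,0.012],[0,0,0,0,0,0,0.012],[0,0,0,0,0,0,0.012]]])

```text
t: 29.35
ee_pos: [0.3786, 0.5286, 0.2029]
orientation: [0.062, 0.998, -0.0, 0.0]
ft_force: [1.0, 0.0, 0.6]
finger_gap: 0.012
gripper_force: 0.0
```

```bash
python3 - <<'E'
from h import *
from rig import cams,readout
print(readout.get_obs()['t'],readout.get_obs()['ee_pos'])
t=cams.get_image('top');s=cams.get_image('scene');w=cams.get_image('wrist')
cv2.imwrite('pics/ft.png',t);cv2.imwrite('pics/fw.png',w)
a=cv2.resize(t[110:250,180:340],None,fx=2.4,fy=2.4,interpolation=2)
b=cv2.resize(s[190:280,215:330],None,fx=3.4,fy=3.4,interpolation=2)
h=336;b=cv2.resize(b,(int(b.shape[1]*h/b.shape[0]),h));a=cv2.resize(a,(int(a.shape[1]*h/a.shape[0]),h))
c=np.hstack([a,b])[:,:800]
d=cv2.resize(w[40:300,:],(640,260));c=np.vstack([c,np.pad(d,((0,0),(0,c.shape[1]-640),(0,0)))])
cv2.imwrite('pics/final.png',c);print(c.shape)
E
```

```text
29.35 [0.37857499 0.52858717 0.20293415]
(596, 800, 3)
```

View pics/final.png

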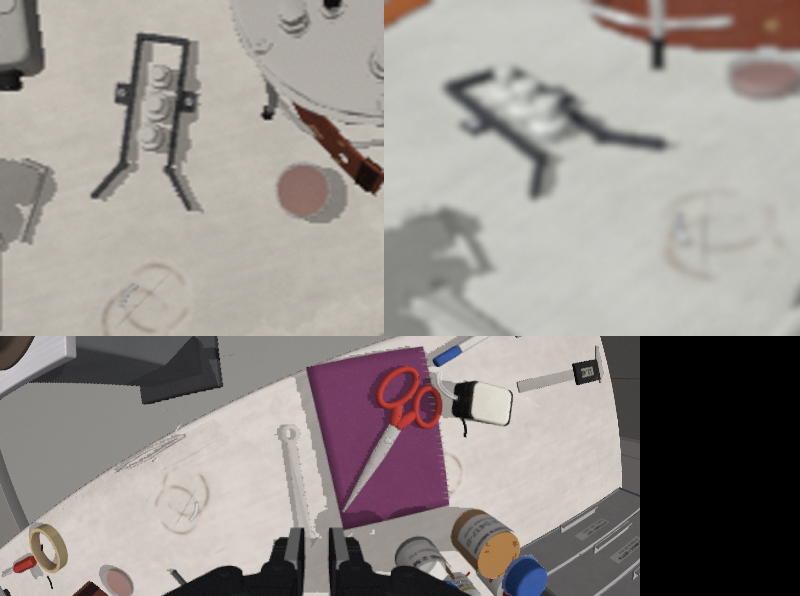

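The final picture shows all three plugs upright inside the slot. In the top crop they are at about (160,76), (158,106) and (151,137). The gate posts are at about row 167, so all three are past the gate. The petri dish, hex key, spanner, tweezers and tape roll have not moved.

```bash
python3 -c "
from rig import env;print(env.close_job())"
```

```text
the job is handed in; nothing more can be done
None
```

I pushed all three blind plugs through the gate; they stand upright in the slot, wholly past it, and I handed the job in at about 29 s (the judging result was not shown).

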